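Seat a specimen block on the vacuum plate and hold it

ROBOT

A 6-joint arm with a two-finger parallel gripper is mounted at the origin on the work surface. World frame = base frame: x ahead of the robot, y to its left, z up, the work surface at z = 0. Lengths are in mm, angles in rad, forces in N, time in s.
With the tool pointing down it reaches from about 300 to 750 mm from the base axis. Payload 8.5 kg.
Tool frame: the origin (TCP) lies midway between the tips of the shut fingers; the grasp point (between the pads) lies 19 mm behind it; z points along the fingers, y is the line along which they close (so a half turn about z gives the same grasp; the last joint's range is limited). The gripper opens to 88 mm and grips with 3 to 60 N. Pads are 18 mm wide; open, the fingers measure 123 mm over their backs; the gripper's body (75 mm by 187 mm) begins 45 mm behind the grasp point.
Start: joints at [0.975, 0.381, 1.297, -0, 1.464, -0.215], TCP at [204.405, 510.587, 238.748] pointing down, gripper open.
Joint ranges: [-3.11, 3.11], [-0.89, 2.33], [0.22, 2.48], [-1.42, 4.56], [0.17, 2.85], [-2.88, 2.88]. Speed limits (rad/s): [2.39, 2.39, 3.14, 3.14, 3.14, 3.14].

INTERFACE

Orientations are given as a 3x3 rotation matrix whose columns are the frame's x, y, z axes.
In Python, from bench import sensors, get_image, ticket gives the robot as it stands.
- The arm moves only by the tool servo_tool, never from a script. Its argument "moves" is text: rows parted by semicolons, each of 6 numbers parted by spaces: the shift along the world's x, y, z in mm, then the turn, a rotation vector about the world's x, y, z in degrees. A call has 1 to 10 rows; each row is the pose to reach, as a shift and turn from the pose commanded when the call began; what a row does not reach only later rows make up. A row lasts 1/10 s, in which the tool goes at most 50 mm and 8.59 degrees, less where a joint would pass 70% of its speed; a pose out of reach is approached as far as the arm can. A call with a gripper value outside its range is refused whole. "jaw" is the opening, from -1 (shut) to 1 (fully open), set as the call begins (left out, the last holds). The fingers move at their own pace and stop on an object; the grip force is fixed at half the most. Time passes only in rows, so rows that repeat a pose let the fingers close. It gives the time, the measured TCP pose, the force, the opening and the grip force at its end, in the units of the state.
- sensors.sense(): the state, without advancing time (a new reading comes with each control period).
- get_image(name): name is "scene" or "top"; returns a dict with "frame" (480x640x3 uint8, red, green, blue), "fx", "fy", "cx", "cy" (pixels), "R" (3x3) and "t" (3): a world point X has camera coordinates R X + t. Camera axes: x right, y down, z forward; pixel columns grow to the right and rows downward; lengths in mm; the calibration is good to about 2 mm. A picture is of the moment at which its call begins. There is no depth.
- ticket.sign_off(): hands the job in; it is judged then, once.
The state is a dict: "time": time; "qpos": joint angles; "joint_velocities": joint speeds; "tau": joint torques, N m; "position": TCP position; "tool_rot": TCP orientation; "wrist_force": force on the tool from outside, world axes, zero at the start; "moment": the same for the moment, N m; "opening": finger opening in mm; "grip_force": force on a finger pad.
Only numpy, scipy, OpenCV 4.12 (cv2) and the standard library are available. Lean on these libraries where they do the work, as an engineer would, in place of code of your own. Each camera call takes 0.05 s, during which the arm holds its last target. There are 200 camera calls.

TASK

First turn the lever of the bench vacuum tap a quarter turn, fully open. Then bring the specimen block into the corner of the vacuum plate, square against the long fence and up to the small stop block, and press it with one slanting push both down on the plate and firmly against the fence; finish while still holding it pressed like that (do not let go or back off). Leave the other things on the bench where they are.

Things in the scene. Friction and masses are not known exactly. Their poses are not given: they have to be found in the camera images.
- jig: fixed vacuum plate left or right of the tap: grey base, dark steel bed with small holes, 220 x 220 mm, bed top 30 mm above the bench. Origin: centre of its underside; x points squarely to the fence, y along the fence to the end with the stop, z up; turned by up to 0.3 rad. Inside corner of fence and stop: x +80, y +80 mm. Block pressed home: its point block_center at x +45, y +35 mm
- bed: the dark steel top of the vacuum plate, 216 x 216 x 8 mm; origin at the centre of its underside, 22 mm above the bench
- fence: aluminium bar on the far edge of the bed, 200 mm along y, 20 mm thick, 18 mm high above the bed; origin at the centre of its underside
- fence_face (a point): middle of the fence's inner face (the face towards the robot), 9 mm above the bed; axes as the plate's
- stop_face (a point): middle of the stop block's inner face (it looks to -y), 5 mm above the bed; axes as the plate's. The stop is a small aluminium bar 50 (x) x 18 (y) x 10 mm high, lower than the block's 12 mm carrier, at the fence's +y end at a right angle to it, touching it
- block_center (a point): loose specimen block, 175-350 g: aluminium carrier 70 (x) x 90 (y) x 12 mm, on it a cream resin block 36 x 40 x 26 mm set 11 mm towards +x, leaving open ledges 28 mm deep at the -x end, 25 mm at each y end, 6 mm at +x; 38 mm high in all. This point: centre of the carrier's outline, 19 mm above its underside. Starts flat on the bed off fence and stop, +x towards the fence within 0.4 rad
- block_resin (a point): centre of the resin block's volume, 25 mm above the carrier's underside; it may be gripped across y (40 mm)
- block_ledge (a point): centre of the open ledge at the -x end, on the carrier's upper face (12 mm above its underside), 14 mm in front of the upright resin face. Fingertips set here can push down on the ledge and in +x against the resin at once
- tap_axis (a point): fixed point on the vertical axis of the brass vacuum tap, 76 mm above the bench, at half height of its lever. x,y,z axes of the tap body, turned by up to 0.5 rad. Foot 84 mm across, 8 mm high; column 36 mm across
- tap_lever (a joint): angle of the tap's black lever, rad: 0 = closed stop (lever along the tap's -y, to the right seen from the robot), 1.571 = open stop (along the tap's +x, away from the robot); grows anticlockwise seen from above. Starts at 0 to 0.25, turns with light friction (0.12 N m), stays where left
- lever_end (a point): on the lever's centre line 80 mm from the tap axis, 76 mm above the bench. The lever is a flat horizontal bar 16 mm wide, 12 mm thick (70 to 82 mm above the bench), reaching 87 mm from the axis; outside the foot the space beneath is free. Its y axis runs along the lever towards the tap axis; opening moves the end along its +x
- oil_jar: bystander, to be left alone: small amber glass jar with black cap, 36 mm across, 50 mm tall, standing on the robot's side of the tap; origin at the centre of its underside
- dish: bystander, to be left alone: covered flat glass culture dish, brownish inside, 86 mm across, 17 mm high, lying beyond the fence; origin at the centre of its underside
- forceps: bystander, to be left alone: dark steel forceps, 115 mm long, 5 mm high, lying on the bench on the robot's side of the vacuum plate; origin at the centre of its underside
- slide_box: bystander, to be left alone: blue plastic slide box 85 x 160 x 32 mm, on the left of the bench; origin at the centre of its underside
- beaker: bystander, to be left alone: glass beaker 68 mm across, 90 mm tall, on the left of the bench; origin at the centre of its underside
- reagent: bystander, to be left alone: amber glass bottle 60 mm across, 140 mm tall, on the right of the bench; origin at the centre of its underside
- wipes: bystander, to be left alone: cardboard box 120 x 120 x 50 mm, on the right of the bench; origin at the centre of its underside
Not all that is in view belongs to the job. Of the things that look like the part that bears block_center, the middle-sized one is meant. Leave any purple look-alike of the part that bears tap_axis alone.

How it is judged:
By the outcome, as a careful person would: the job done as asked, in the order asked, and still so for the second after the job is handed in, while the arm keeps its last pose, push and grip.
It also fails if it takes over 64 s, if anything falls off the work surface, if the arm or the gripper's body presses on something with over 40 N, if the wrist force passes 120 N, or if a joint passes its speed limit or range.

## Working session

There is one attempt and no reset: what is moved stays moved. The work goes in short steps, Python scripts to look and compute and a tool call to move; the robot and the scene stay as the last step left them, time stands still between calls to the robot, and variables do not carry over. Pictures are saved under pics/ and viewed, at most 10 in all, crops included, and the job is handed in when it is done.

Besides the shell and the picture viewer there is one more tool, called after "Emit:" by a JSON object that holds its "fn" and its "kwargs". servo_tool: Moves the arm, as the interface text tells. Its arguments: {"type":"object","properties":{"moves":{"type":"string"},"jaw":{"type":"number"}},"required":["moves"]}

```bash
mkdir -p pics; ls
cat > h.py <<'E'
import numpy as np,cv2
from bench import sensors,get_image,ticket
def snap(n,name):
    d=get_image(n); cv2.imwrite(f'pics/{name}.png',cv2.cvtColor(d['frame'],cv2.COLOR_RGB2BGR))
    np.savez(f'pics/{name}.npz',**{k:np.array(v) for k,v in d.items()}); return d
def px2w(name,uv,z):
    d=np.load(f'pics/{name}.npz'); R,t=d['R'],d['t']; c=-R.T@t; out=[]
    for (u,v) in uv:
        r=R.T@np.array([(u-d['cx'])/d['fx'],(v-d['cy'])/d['fy'],1.]); out.append(c+r*(z-c[2])/r[2])
    return np.array(out)
def w2px(name,X):
    d=np.load(f'pics/{name}.npz'); p=np.atleast_2d(X)@d['R'].T+d['t']
    return np.c_[d['fx']*p[:,0]/p[:,2]+d['cx'],d['fy']*p[:,1]/p[:,2]+d['cy']]
E
python3 - <<'E'
from h import *
np.set_printoptions(precision=3,suppress=True)
for n in('top','scene'):
    d=snap(n,n+'0'); print(d['fx'],d['cx'],-d['R'].T@d['t'],d['R'])
s=sensors.sense(); print(s)
E
```

```text
pics
595.9546971449194 331.25430568334684 [ 298.896  -39.812 1448.118] [[-0.017 -1.    -0.013]
 [-0.986  0.019 -0.167]
 [ 0.167  0.01  -0.986]]
609.8796856737334 318.4517556823609 [1416.294  128.47  1100.223] [[-0.168  0.986  0.01 ]
 [ 0.742  0.133 -0.657]
 [-0.649 -0.103 -0.754]]
{'time': 0.1, 'qpos': array([ 0.975,  0.381,  1.298, -0.   ,  1.464, -0.215]), 'joint_velocities': array([ 0.001, -0.002, -0.001, -0.   ,  0.001, -0.   ]), 'tau': array([  0.003, -43.865, -22.491,   0.071,   0.034,  -0.   ]), 'position': array([204.271, 510.388, 238.209]), 'tool_rot': array([[-0.928,  0.372, -0.001],
       [ 0.372,  0.928, -0.001],
       [ 0.   , -0.001, -1.   ]]), 'wrist_force': array([-0.244, -0.187,  1.268]), 'moment': array([ 0.015, -0.01 ,  0.057]), 'grip_force': 0.0, 'opening': 87.94993308486214}
```

View pics/top0.png

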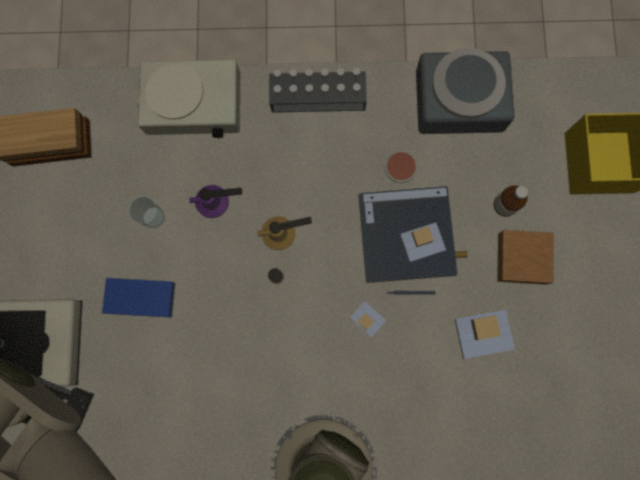

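View pics/scene0.png

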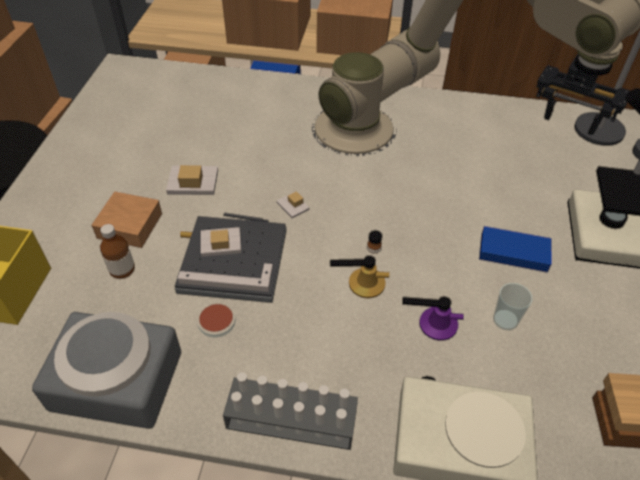

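The top view shows the plate at about (408,235) with the middle-sized block on it at (424,241). The brass tap is at (278,232) with its lever pointing right to (310,222). The jar is at (275,275) and the purple look-alike tap at (212,200). I'll enlarge the tap and plate.

Run:
```python
import cv2,numpy as np
a=cv2.imread('pics/top0.png')
c=cv2.resize(a[180:290,350:475],None,fx=6,fy=6,interpolation=cv2.INTER_CUBIC)[:600]
c=cv2.convertScaleAbs(c,alpha=1.5)
cv2.imwrite('pics/c1.png',cv2.resize(c,(750,c.shape[0]))[:600])
b=cv2.resize(a[200:290,250:325],None,fx=6,fy=6,interpolation=cv2.INTER_CUBIC)
cv2.imwrite('pics/c2.png',cv2.convertScaleAbs(b,alpha=1.6))
```

```text
(no output)
```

View pics/c1.png

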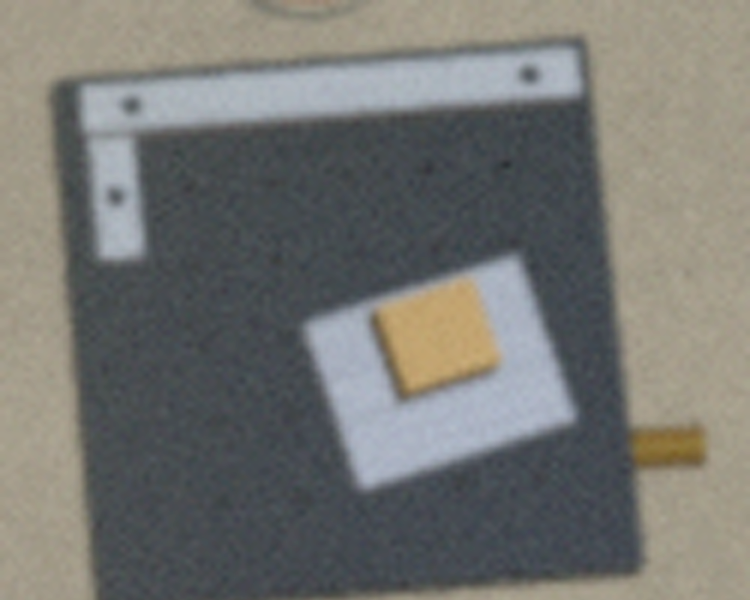

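View pics/c2.png

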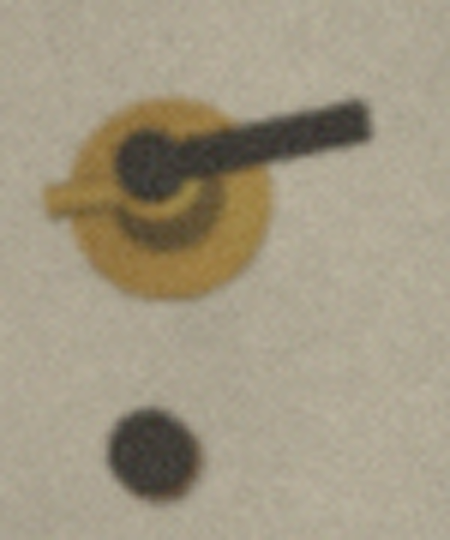

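Run:
```python
from h import *
np.set_printoptions(precision=3,suppress=True)
f=lambda L,ox,oy:[((u+.5)/6-.5+ox,(v+.5)/6-.5+oy) for u,v in L]
P=px2w('top0',f([(55,82),(585,40),(640,572)],350,180),30)
print('plate TL TR BR',P, np.linalg.norm(P[0]-P[1]),np.linalg.norm(P[1]-P[2]))
c=(P[0]+P[2])/2; 
yv=P[0]-P[1]; xv=P[1]-P[2]
a=np.arctan2(xv[1],xv[0]); b=np.arctan2(-yv[0],yv[1]); print('yaw',a,b,'centre',c)
th=(a+b)/2
R=np.array([[np.cos(th),-np.sin(th)],[np.sin(th),np.cos(th)]])
B=px2w('top0',f([(303,325),(520,255),(577,415),(362,492)],350,180),42)
print('block',B,B.mean(0),[np.linalg.norm(B[i]-B[(i+1)%4]) for i in range(4)])
yv=B[0]-B[1]+B[3]-B[2]; xv=B[0]-B[3]+B[1]-B[2]
print('byaw',np.arctan2(xv[1],xv[0]),np.arctan2(-yv[0],yv[1]))
print('block in plate',R.T@(B.mean(0)-c)[:2],'goal world',c[:2]+R@[45,35], 'corner',c[:2]+R@[80,80])
r=px2w('top0',f([(425,337)],350,180),68);print('resin top',r)
F=px2w('top0',f([(82,133),(583,98)],350,180),30);print('fence bot',[R.T@(q-c)[:2] for q in F])
F=px2w('top0',f([(80,85),(583,45),(82,133),(583,98)],350,180),48);print('fence top',[R.T@(q-c)[:2] for q in F])
print('foot',px2w('top0',f([(171,198)],250,200),8),'hub',px2w('top0',f([(150,165)],250,200),90))
print('leverend',px2w('top0',f([(368,120)],250,200),82),'jar',px2w('top0',f([(152,453)],250,200),50))
print('leverback',px2w('top0',f([(188,160)],250,200),82))
print('nozzle',px2w('top0',f([(48,202),(115,190)],250,200),40))
```

```text
plate TL TR BR [[ 645.933  -94.903   30.   ]
 [ 659.204 -310.951   30.   ]
 [ 441.655 -322.039   30.   ]] 216.455886379303 217.8312923997322
yaw 0.050920600613582036 0.06135114601220642 centre [ 543.794 -208.471   30.   ]
block [[ 541.585 -190.791   42.   ]
 [ 568.326 -278.401   42.   ]
 [ 503.316 -297.968   42.   ]
 [ 474.144 -211.668   42.   ]] [ 521.843 -244.707   42.   ] [np.float64(91.59958957733508), np.float64(67.89036848076265), np.float64(91.09740845346356), np.float64(70.59769743198208)]
byaw 0.2963607147411927 0.311067744034446
block in plate [-23.95  -34.948] goal world [ 586.759 -171.001] corner [ 619.179 -124.108]
resin top [[ 531.435 -235.438   68.   ]]
fence bot [array([86.32 , 98.445]), array([  85.433, -105.439])]
fence top [array([101.995,  98.692]), array([ 103.11 , -104.085]), array([82.241, 99.507]), array([  81.365, -101.789])]
foot [[556.038 104.716   8.   ]] hub [[554.515 104.594  90.   ]]
leverend [[572.229  20.401  82.   ]] jar [[446.955 108.158  50.   ]]
leverback [[557.716  90.64   82.   ]]
nozzle [[549.634 150.818  40.   ]
 [554.006 123.956  40.   ]]
```

Emit:
{"fn": "servo_tool", "kwargs": {"moves": "28 -40 0 0 0 5; 56 -80 0 0 0 10; 84 -120 0 0 0 15; 112 -160 0 0 0 20; 140 -200 0 0 0 22; 168 -240 0 0 0 22; 196 -280 0 0 0 22; 224 -320 0 0 0 22; 252 -360 0 0 0 22; 280 -400 0 0 0 22", "jaw": -1}}

```text
time: 1.1
position: [485.1, 108.7, 238.6]
tool_rot: [[-1.0, -0.003, -0.0], [-0.003, 1.0, 0.0], [0.0, 0.0, -1.0]]
wrist_force: [0.7, 1.0, 0.0]
opening: 9.8
grip_force: 0.0
```

Emit:
{"fn": "servo_tool", "kwargs": {"moves": "28 -40 0 0 0 0; 52 -76 -20 0 0 0; 52 -76 -50 0 0 0; 52 -76 -80 0 0 0; 52 -76 -110 0 0 0; 52 -76 -140 0 0 0; 52 -76 -160 0 0 0; 52 -76 -174 0 0 0; 52 -76 -174 0 0 0; 52 -76 -174 0 0 0"}}

```text
time: 2.1
position: [536.5, 34.6, 64.9]
tool_rot: [[-1.0, -0.003, -0.0], [-0.003, 1.0, 0.0], [0.0, 0.0, -1.0]]
wrist_force: [0.7, -0.0, 0.2]
opening: 0.5
grip_force: 0.0
```

Emit:
{"fn": "servo_tool", "kwargs": {"moves": "12 2 0 0 0 0; 22 2 0 0 0 0; 33 2 0 0 0 0; 45 6 0 0 0 0; 57 11 0 0 0 0; 67 20 0 0 0 0; 77 31 0 0 0 0; 82 39 0 0 0 0; 86 46 0 0 0 0; 87 48 0 0 0 0"}}

```text
time: 3.1
position: [623.7, 83.1, 65.0]
tool_rot: [[-1.0, -0.004, 0.0], [-0.004, 1.0, -0.0], [-0.0, -0.0, -1.0]]
wrist_force: [-1.0, -1.9, 0.6]
opening: 0.4
grip_force: 1.0
```

Emit:
{"fn": "servo_tool", "kwargs": {"moves": "0 1 0 0 0 0; 0 2 0 0 0 0; 0 3 0 0 0 0; 0 3 0 0 0 0; 0 3 0 0 0 0"}}

```text
time: 3.6
position: [623.6, 85.4, 64.9]
tool_rot: [[-1.0, -0.003, 0.001], [-0.003, 1.0, -0.0], [-0.001, -0.0, -1.0]]
wrist_force: [0.9, -1.2, 1.5]
opening: 0.4
grip_force: 1.1
```

Emit:
{"fn": "servo_tool", "kwargs": {"moves": "0 1 0 0 0 0; 0 2 0 0 0 0; 0 2 0 0 0 0"}}

```text
time: 3.9
position: [623.5, 87.7, 64.8]
tool_rot: [[-1.0, -0.003, 0.0], [-0.003, 1.0, 0.0], [-0.0, 0.0, -1.0]]
wrist_force: [1.7, -2.3, 0.9]
opening: 0.2
grip_force: 1.1
```

Emit:
{"fn": "servo_tool", "kwargs": {"moves": "0 1 0 0 0 0; 0 2 0 0 0 0; 0 2 0 0 0 0"}}

```text
time: 4.2
position: [623.5, 88.5, 64.8]
tool_rot: [[-1.0, -0.003, 0.0], [-0.003, 1.0, -0.002], [-0.0, -0.002, -1.0]]
wrist_force: [1.8, -7.7, 1.0]
opening: 0.1
grip_force: 4.2
```

Emit:
{"fn": "servo_tool", "kwargs": {"moves": "0 1 0 0 0 0; 0 2 0 0 0 0; 0 2 0 0 0 0"}}

```text
time: 4.5
position: [623.6, 88.9, 64.8]
tool_rot: [[-1.0, -0.003, -0.0], [-0.003, 1.0, -0.005], [0.0, -0.005, -1.0]]
wrist_force: [1.5, -16.6, 2.2]
opening: 0.4
grip_force: 8.0
```

Emit:
{"fn": "servo_tool", "kwargs": {"moves": "0 -10 0 0 0 0; 0 -35 0 0 0 0; 0 -40 30 0 0 0; 0 -45 70 0 0 0; -10 -80 85 0 0 5; -28 -120 85 0 0 10; -46 -165 85 0 0 15; -64 -210 85 0 0 17; -78 -255 85 0 0 17; -90 -295 85 0 0 17"}}

```text
time: 5.5
position: [532.1, -204.8, 149.6]
tool_rot: [[-0.955, -0.295, -0.001], [-0.295, 0.955, 0.001], [0.0, 0.002, -1.0]]
wrist_force: [0.4, -0.2, 0.6]
opening: 0.5
grip_force: 0.0
```

Emit:
{"fn": "servo_tool", "kwargs": {"moves": "0 -20 0 0 0 0; 0 -35 0 0 0 0; 0 -35 0 0 0 0", "jaw": 0.6}}

```text
time: 5.8
position: [533.7, -239.1, 149.4]
tool_rot: [[-0.956, -0.295, -0.0], [-0.295, 0.956, 0.0], [-0.0, 0.001, -1.0]]
wrist_force: [-0.2, -0.5, 0.4]
opening: 22.1
grip_force: 0.0
```

Run:
```python
from h import *
snap('scene','s1');snap('top','t1')
a=cv2.imread('pics/s1.png')[190:320,160:420]; a=cv2.resize(a,None,fx=3,fy=3,interpolation=cv2.INTER_CUBIC)
b=cv2.imread('pics/t1.png')[180:290,250:380]; b=cv2.resize(b,None,fx=3,fy=3,interpolation=cv2.INTER_CUBIC)
o=np.zeros((600,780,3),np.uint8); o[:390]=a
cv2.imwrite('pics/m1.png',cv2.convertScaleAbs(a,alpha=1.4))
s=sensors.sense();print(s['position'],s['wrist_force'],s['opening'])
e=[555.5,104.7]
print(w2px('s1',[[555.5,104.7,82],[555.5+86*.99,104.7+86*.13,82]]))
```

```text
[ 533.77803848 -237.16987817  149.47616837] [-0.32079448  0.59818782  0.50564366] 29.842276800271613
[[369.52129683 259.78402474]
 [370.2046345  291.33337365]]
```

View pics/m1.png

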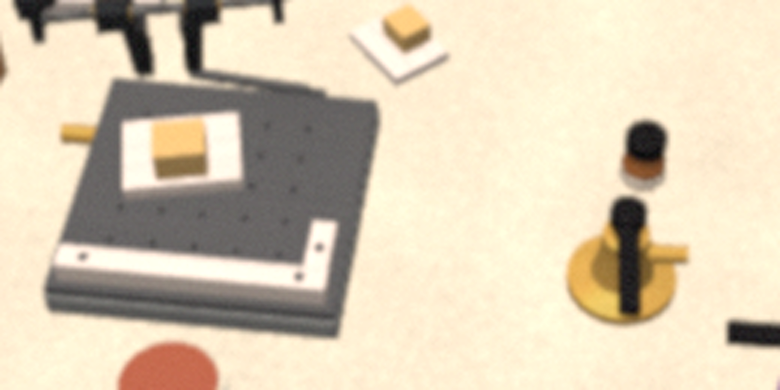

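The scene view shows the lever pointing straight away from the robot, from hub (628,210) to end (628,310) in the crop, so the tap is open. The block is undisturbed. I'll cross-check its pose in this view.

Run:
```python
from h import *
np.set_printoptions(precision=1,suppress=True)
f=lambda L:[((u+.5)/3-.5+160,(v+.5)/3-.5+190) for u,v in L]
B=px2w('s1',f([(121,122),(240,112),(243,182),(123,190)]),42);print(B,B.mean(0))
r=px2w('s1',f([(152,124),(204,120),(206,148),(154,154)]),68);print(r.mean(0))
print('plate corners top',px2w('s1',f([(113,80),(379,103)]),30))
print('corner',px2w('s1',f([(303,264)]),48), px2w('s1',f([(60,243)]),48),'stop',px2w('s1',f([(310,220)]),40))
```

```text
[[ 502.2 -299.6   42. ]
 [ 475.3 -210.6   42. ]
 [ 545.7 -190.    42. ]
 [ 569.5 -277.5   42. ]] [ 523.1 -244.4   42. ]
[ 531.2 -241.4   68. ]
plate corners top [[ 448.4 -324.4   30. ]
 [ 435.3 -107.4   30. ]]
corner [[ 619.7 -125.3   48. ]] [[ 631.9 -305.8   48. ]] stop [[ 571.8 -131.7   40. ]]
```

Emit:
{"fn": "servo_tool", "kwargs": {"moves": "-1 -1 -20 0 0 0; -1 -1 -50 0 0 0; -1 -1 -75 0 0 0; -1 -1 -90 0 0 0; -1 -1 -90 0 0 0; -1 -1 -90 0 0 0; -1 -1 -90 0 0 0", "jaw": 0.5}}

```text
time: 6.6
position: [533.1, -239.1, 60.9]
tool_rot: [[-0.955, -0.296, 0.002], [-0.296, 0.955, -0.001], [-0.001, -0.001, -1.0]]
wrist_force: [0.3, -0.2, -0.0]
opening: 66.2
grip_force: 0.0
```

Emit:
{"fn": "servo_tool", "kwargs": {"moves": "-1 -2 -8 0 0 0; -1 -2 -14 0 0 0; -1 -2 -14 0 0 0; -1 -2 -14 0 0 0"}}

```text
time: 7.0
position: [531.3, -241.5, 45.6]
tool_rot: [[-0.955, -0.295, -0.0], [-0.295, 0.955, 0.0], [0.0, 0.0, -1.0]]
wrist_force: [0.5, 0.4, 0.2]
opening: 66.0
grip_force: 0.0
```

Emit:
{"fn": "servo_tool", "kwargs": {"moves": "0 0 0 0 0 0; 0 0 0 0 0 0; 0 0 0 0 0 0; 0 0 0 0 0 0; 0 0 0 0 0 0; 0 0 0 0 0 0; 0 0 0 0 0 0; 0 0 0 0 0 0", "jaw": -1}}

```text
time: 7.8
position: [531.5, -241.6, 45.9]
tool_rot: [[-0.955, -0.295, 0.0], [-0.295, 0.955, -0.0], [-0.0, -0.0, -1.0]]
wrist_force: [1.2, -1.0, 1.0]
opening: 39.4
grip_force: 30.0
```

Emit:
{"fn": "servo_tool", "kwargs": {"moves": "0 0 3 0 0 0; 0 0 5 0 0 0; 12 13 5 0 0 -4; 26 28 5 0 0 -8; 40 43 5 0 0 -12; 52 56 5 0 0 -13.7; 60 64 5 0 0 -13.7; 60 64 5 0 0 -13.7; 60 64 5 0 0 -13.7"}}

```text
time: 8.7
position: [591.0, -177.6, 50.6]
tool_rot: [[-0.998, -0.061, -0.001], [-0.061, 0.998, 0.0], [0.001, 0.0, -1.0]]
wrist_force: [0.7, 0.3, -3.5]
opening: 39.4
grip_force: 30.0
```

Run:
```python
from h import *
snap('scene','s2');snap('top','t2')
a=cv2.resize(cv2.imread('pics/s2.png')[200:300,170:300],None,fx=6,fy=6,interpolation=cv2.INTER_CUBIC)
cv2.imwrite('pics/m2.png',cv2.convertScaleAbs(a,alpha=1.3))
```

```text
(no output)
```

View pics/m2.png

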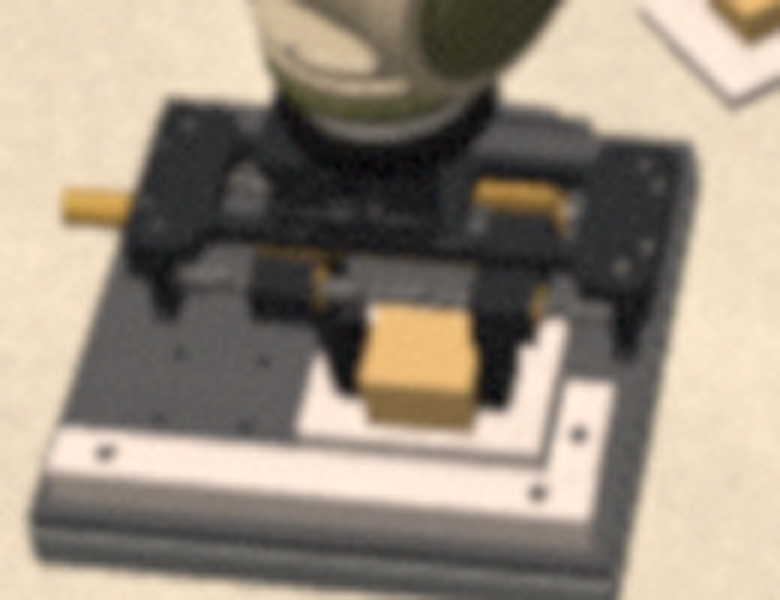

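The block is held, lifted and parallel to the fence, with small gaps to both the fence and the stop (corner near (545,460) in the crop). I'll set it down, then slide it to the stop and the fence.

Emit:
{"fn": "servo_tool", "kwargs": {"moves": "0 0 -3 0 0 0; 0 0 -5 0 0 0; 0 0 -5 0 0 0; 0 0 -5 0 0 0"}}

```text
time: 9.2
position: [591.2, -177.8, 45.9]
tool_rot: [[-0.998, -0.061, -0.0], [-0.061, 0.998, -0.0], [0.0, -0.0, -1.0]]
wrist_force: [-1.6, -1.6, 0.5]
opening: 39.3
grip_force: 30.0
```

Emit:
{"fn": "servo_tool", "kwargs": {"moves": "0 2 0 0 0 0; 0 4 0 0 0 0; 0 5 0 0 0 0; 0 5 0 0 0 0"}}

```text
time: 9.6
position: [591.6, -174.1, 46.1]
tool_rot: [[-0.998, -0.061, 0.001], [-0.061, 0.998, -0.003], [-0.001, -0.004, -1.0]]
wrist_force: [-1.8, -8.5, -1.4]
opening: 39.8
grip_force: 30.0
```

Emit:
{"fn": "servo_tool", "kwargs": {"moves": "0 1 0 0 0 0; 0 2 0 0 0 0; 0 2 0 0 0 0"}}

```text
time: 9.9
position: [591.7, -174.0, 46.3]
tool_rot: [[-0.998, -0.06, 0.001], [-0.06, 0.998, -0.007], [-0.001, -0.007, -1.0]]
wrist_force: [-2.8, -17.2, -1.9]
opening: 39.4
grip_force: 30.0
```

Emit:
{"fn": "servo_tool", "kwargs": {"moves": "2 -2 0 0 0 0; 4 -2 0 0 0 0; 6 -2 0 0 0 0; 7 -2 0 0 0 0; 7 -2 0 0 0 0"}}

```text
time: 10.4
position: [597.8, -173.8, 46.0]
tool_rot: [[-0.998, -0.061, -0.001], [-0.061, 0.998, -0.002], [0.002, -0.002, -1.0]]
wrist_force: [-6.6, -8.4, 2.2]
opening: 39.4
grip_force: 30.0
```

Emit:
{"fn": "servo_tool", "kwargs": {"moves": "1 0 0 0 0 0; 2 0 0 0 0 0; 2 0 0 0 0 0"}}

```text
time: 10.7
position: [599.5, -173.7, 46.0]
tool_rot: [[-0.998, -0.061, -0.002], [-0.061, 0.998, -0.002], [0.002, -0.002, -1.0]]
wrist_force: [-6.5, -7.8, 3.8]
opening: 39.8
grip_force: 30.0
```

Run:
```python
from h import *
snap('scene','s3')
a=cv2.resize(cv2.imread('pics/s3.png')[230:300,200:290],None,fx=8,fy=8,interpolation=cv2.INTER_CUBIC)
cv2.imwrite('pics/m3.png',cv2.convertScaleAbs(a,alpha=1.1))
```

```text
(no output)
```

View pics/m3.png

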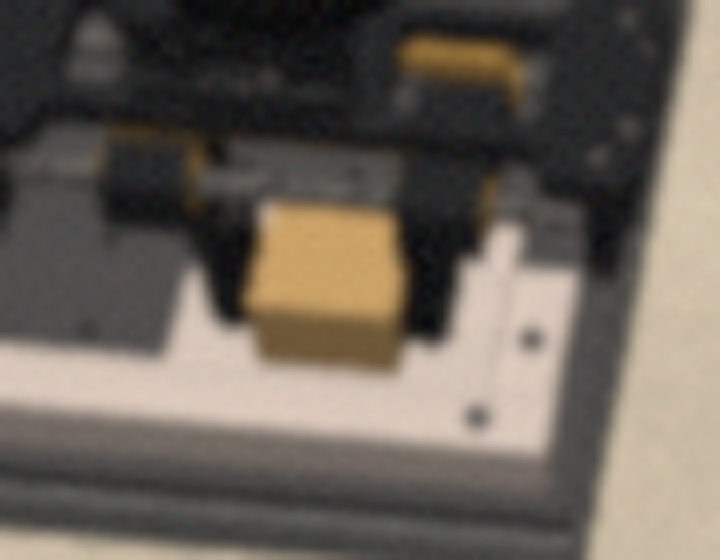

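The block now touches the stop (seam at about (505,290)) and is close to the fence. I'll keep going in x until the force rises.

Emit:
{"fn": "servo_tool", "kwargs": {"moves": "1 0 0 0 0 0; 2 0 0 0 0 0; 2 0 0 0 0 0"}}

```text
time: 11.05
position: [599.7, -173.6, 46.1]
tool_rot: [[-0.998, -0.061, -0.007], [-0.061, 0.998, -0.002], [0.007, -0.001, -1.0]]
wrist_force: [-16.5, -7.7, 8.7]
opening: 39.6
grip_force: 30.0
```

Emit:
{"fn": "servo_tool", "kwargs": {"moves": "1 0 0 0 0 0; 2 0 0 0 0 0; 2 0 0 0 0 0"}}

```text
time: 11.35
position: [599.9, -173.6, 46.1]
tool_rot: [[-0.998, -0.061, -0.011], [-0.06, 0.998, -0.001], [0.011, -0.0, -1.0]]
wrist_force: [-27.1, -7.6, 13.9]
opening: 39.5
grip_force: 30.0
```

Emit:
{"fn": "servo_tool", "kwargs": {"moves": "-4 -1 0 0 0 0; -5 -1.5 0 0 0 0; -5 -1.5 0 0 0 0"}}

```text
time: 11.65
position: [599.3, -173.7, 45.9]
tool_rot: [[-0.998, -0.061, -0.0], [-0.061, 0.998, 0.0], [0.0, 0.0, -1.0]]
wrist_force: [-2.7, -0.4, 2.9]
opening: 39.9
grip_force: 30.0
```

Emit:
{"fn": "servo_tool", "kwargs": {"moves": "0 0 0 0 0 0; 0 0 0 0 0 0; 0 0 0 0 0 0; 0 0 0 0 0 0; 0 0 10 0 0 0; 0 0 30 0 0 0; 0 0 40 0 0 0; 0 0 40 0 0 0", "jaw": 0.25}}

```text
time: 12.45
position: [600.1, -174.2, 87.7]
tool_rot: [[-0.998, -0.061, 0.003], [-0.061, 0.998, -0.002], [-0.003, -0.002, -1.0]]
wrist_force: [0.2, -0.3, -0.3]
opening: 55.0
grip_force: 0.0
```

Emit:
{"fn": "servo_tool", "kwargs": {"moves": "-10 0 0 0 0 0; -25 -2 0 0 0 0; -34 -2 0 0 0 0; -34 -2 0 0 0 0; -34 -2 0 0 0 0; -34 -2 0 0 0 0; -34 -2 0 0 0 0; -34 -2 0 0 0 0", "jaw": -1}}

```text
time: 13.25
position: [565.6, -175.9, 85.6]
tool_rot: [[-0.998, -0.061, 0.0], [-0.061, 0.998, 0.0], [-0.0, 0.0, -1.0]]
wrist_force: [0.8, 0.6, -0.4]
opening: 0.3
grip_force: 0.0
```

Run:
```python
from h import *
snap('scene','s4'); snap('top','t4')
a=cv2.resize(cv2.imread('pics/s4.png')[220:300,200:290],None,fx=7,fy=7,interpolation=cv2.INTER_CUBIC)
cv2.imwrite('pics/m4.png',a)
s=sensors.sense(); print(s['position'],s['wrist_force'],s['opening'])
```

```text
[ 565.54935981 -175.88773643   85.69902568] [ 0.33482221  0.51063863 -0.04692639] 0.699299152611836
```

View pics/m4.png

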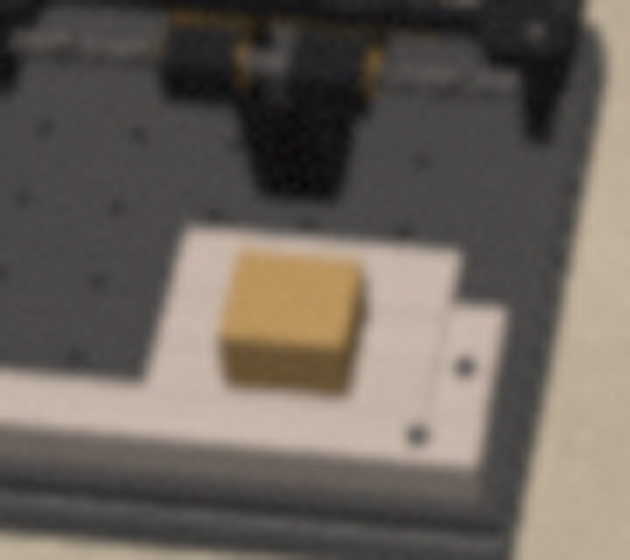

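The block sits square in the corner, with its right side against the stop (seam at about (450,330)). The shut fingers hang over the ledge. I'll lower them.

Emit:
{"fn": "servo_tool", "kwargs": {"moves": "0 0 -20 0 0 0; 0 0 -35 0 0 0; 0 0 -41 0 0 0; 0 0 -43 0 0 0; 0 0 -44 0 0 0; 0 0 -45 0 0 0; 0 0 -45 0 0 0"}}

```text
time: 14.05
position: [565.3, -175.8, 42.4]
tool_rot: [[-0.998, -0.061, 0.0], [-0.061, 0.998, -0.0], [-0.0, -0.0, -1.0]]
wrist_force: [-5.3, 2.1, 9.9]
opening: 0.3
grip_force: 4.9
```

Emit:
{"fn": "servo_tool", "kwargs": {"moves": "2 0 0 0 0 0; 4 0 0 0 0 0; 5 0 0 0 0 0; 5 0 0 0 0 0"}}

```text
time: 14.45
position: [570.0, -176.2, 42.4]
tool_rot: [[-0.998, -0.061, -0.0], [-0.061, 0.998, -0.001], [0.001, -0.001, -1.0]]
wrist_force: [-7.9, 0.4, 9.3]
opening: 0.6
grip_force: 5.2
```

Emit:
{"fn": "servo_tool", "kwargs": {"moves": "2 0 0 0 0 0; 4 0 0 0 0 0; 4 0 0 0 0 0"}}

```text
time: 14.75
position: [571.2, -176.0, 42.5]
tool_rot: [[-0.998, -0.061, -0.007], [-0.061, 0.998, 0.0], [0.007, 0.0, -1.0]]
wrist_force: [-22.5, 0.0, 19.0]
opening: 0.6
grip_force: 16.3
```

Emit:
{"fn": "servo_tool", "kwargs": {"moves": "1 0.5 -1 0 0 0; 2 1 -2 0 0 0; 2 1 -2 0 0 0"}}

```text
time: 15.05
position: [571.2, -176.0, 42.4]
tool_rot: [[-0.998, -0.061, -0.011], [-0.061, 0.998, -0.002], [0.011, -0.001, -1.0]]
wrist_force: [-39.4, -5.2, 38.9]
opening: 0.3
grip_force: 28.3
```

Emit:
{"fn": "servo_tool", "kwargs": {"moves": "-0.5 0 0.5 0 0 0; -1 0 1 0 0 0; -1 0 1 0 0 0; -1 0 1 0 0 0"}}

```text
time: 15.45
position: [571.2, -176.0, 42.4]
tool_rot: [[-0.998, -0.061, -0.009], [-0.061, 0.998, -0.001], [0.009, -0.001, -1.0]]
wrist_force: [-31.4, -4.7, 29.0]
opening: 0.5
grip_force: 22.0
```

Run:
```python
from h import *
snap('scene','s5')
a=cv2.resize(cv2.imread('pics/s5.png')[200:320,170:420],None,fx=3.2,fy=3.2,interpolation=cv2.INTER_CUBIC)
cv2.imwrite('pics/m5.png',a)
s=sensors.sense(); print(s['position'],s['wrist_force'],s['moment'],s['time'])
```

```text
[ 571.20282279 -176.00394428   42.4157831 ] [-31.70916452  -5.58278727  28.24522074] [-0.68523383  4.39916765 -0.096968  ] 15.5
```

View pics/m5.png

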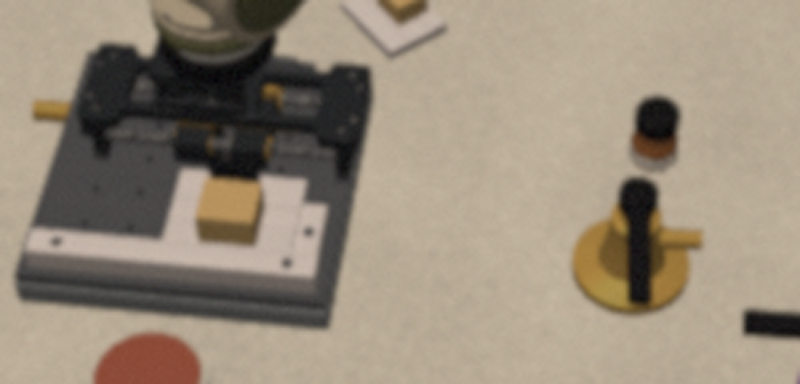

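The block is in the corner, held at about 31 N toward the fence and 28 N down. The lever is open (end at (640,300)) and the jar and dish are where they were.

```bash
python3 -c "
from bench import ticket
print(ticket.sign_off())"
```

```text
the job is handed in; nothing more can be done
None
```

The vacuum tap is fully open, and the specimen block is in the corner against fence and stop, still held with about 31 N toward the fence and 28 N down; I handed the job in at 15.5 s and got no verdict back.

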